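# Fit the twist-lock leg to an upturned footstool

### The arm

A 6-joint arm with a two-finger parallel gripper is mounted at the origin on the work surface. World frame = base frame: x ahead of the robot, y to its left, z up, the work surface at z = 0. Lengths are in m, angles in rad, forces in N, time in s.
With the tool pointing down it reaches from about 0.3 to 0.775 m from the base axis. Payload 14.6 kg.
Tool frame: the origin (TCP) lies on the mounting face of the last link; the fingertips stand 199 mm ahead of it and the grasp point (between the pads) lies 180 mm ahead of it; z points along the fingers, y is the line along which they close (so a half turn about z gives the same grasp; the last joint's range is limited). The gripper opens to 94 mm and grips with 3 to 60 N. Pads are 16 mm wide; open, the fingers measure 119 mm over their backs; the gripper's body (75 mm by 177 mm) begins 78 mm behind the grasp point.
Start: joints at [1.278, 0.3, 1.521, -0, 1.321, -0.067], TCP at [0.123, 0.536, 0.405] pointing down, gripper open.
Joint ranges: [-3.03, 3.03], [-0.79, 2.21], [0.23, 2.52], [-1.04, 4.18], [0, 3.07], [-2.55, 2.55]. Speed limits (rad/s): [2.22, 2.22, 2.57, 3.14, 3.14, 3.14].

### API

Orientations are given as [roll, pitch, yaw] about the fixed x, y, z axes, in that order (R = Rz(yaw) Ry(pitch) Rx(roll)).
In Python, from station import get_obs, camera, hand_in gives the robot as it stands.
- The arm moves only by the tool apply_moves, never from a script. Its argument "increments" is a list of rows, each an object of numbers: "tx", "ty", "tz": the shift along the tool's x, y, z as a fraction of full scale; "ax", "ay", "az": the turn, a rotation vector about the tool's x, y, z as a fraction of full scale. In form: [{"tx": .., "ty": .., "tz": .., "ax": .., "ay": .., "az": ..}, ...]. A call has 1 to 12 rows; each row shifts and turns the commanded pose from where the row before left it, along the tool's axes as they then stand; what a row does not reach is not made up. Full scale, the value 1, is 30 mm for a shift and 5 degrees for a turn. A row lasts 1/8 s, in which the tool goes at most 62.5 mm and 10.7 degrees, less where a joint would pass 70% of its speed; a pose out of reach is approached as far as the arm can. A call with a number of a shift or a turn outside -1 to 1 is refused whole. A call with a gripper value outside its range is refused whole. "jaw" is the closure, from 0 (fully open) to 1 (shut), set as the call begins (left out, the last holds). The fingers move at their own pace and stop on an object; "force" is the grip in N (left out, the last holds). Time passes only in rows, so rows that do not move let the fingers close. It gives the time, the measured TCP pose, the force, the opening and the grip force at its end, in the units of the state.
- get_obs(): the state, without advancing time (a new reading comes with each control period).
- camera(name): name is "scene" or "top"; returns a dict with "pixels" (420x560x3 uint8, red, green, blue), "camera_matrix" (3x3 intrinsics, pixels), "R" (3x3) and "t" (3): a world point X has camera coordinates R X + t. Camera axes: x right, y down, z forward; pixel columns grow to the right and rows downward; lengths in m; the calibration is good to about 2 mm. A picture is of the moment at which its call begins. There is no depth.
- hand_in(): hands the job in; it is judged then, once.
The state is a dict: "time_s": time; "qpos": joint angles; "joint_vel": joint speeds; "tau": joint torques, N m; "ee_pos": TCP position; "eef_rot": TCP orientation; "force": force on the tool from outside, world axes, zero at the start; "moment": the same for the moment, N m; "grip_width": finger opening in m; "grip_force": force on a finger pad.
Only numpy, scipy, OpenCV 4.12 (cv2) and the standard library are available. Lean on these libraries where they do the work, as an engineer would, in place of code of your own. Each camera call takes 0.05 s, during which the arm holds its last target. There are 200 camera calls.

### The job

The footstool lying upside down on the sloped assembly stand still lacks one leg. Take the light oak leg out of the finishing rack, pass its T-head through the slot of the bare mounting plate until its flange sits flat on the plate, give it a quarter turn so that it locks and stands square like the other three legs, and let go. Leave the walnut and black legs standing in the rack and do not knock the other things about.

Things in the scene. Friction and masses are not known exactly. Their poses are not given: they have to be found in the camera images.
- oak_leg: Light oak leg, 0.24 kg, loose, upside down (foot up, T-head down) in one of the rack's holes. Origin: centre of its steel flange's mounting face; z along the leg to the foot, 130 mm away; x along its wide side and T-bar. Flange 52 (x) x 34 (y) x 4 mm. Wood from z = 4 to 124 mm: flat parallel faces 30 mm apart in y, 48 mm wide in x at the flange tapering to 36 mm at the foot.
- head (a point): Lower end of the oak leg's T-head, on the leg's axis 14.5 mm below the flange's mounting face. From the flange: round boss 20 mm in diameter, 6.5 mm long, then the T-bar 40 mm (leg's x) x 12 mm (y) x 8 mm high, its last 3 mm stepped in to 36 x 8 mm.
- foot (a point): Centre of the oak leg's foot end, 130 mm from the flange's mounting face: top of a black glide 30 x 24 x 6 mm. Uppermost while the leg stands in the rack. The leg is the same after half a turn about its axis.
- walnut_leg: A dark brown leg of the same shape and frame, standing in another hole of the rack; not wanted.
- black_leg: A black leg of the same shape and frame, standing in another hole of the rack; not wanted.
- rack: Plywood finishing rack, fixed, 290 (x) x 110 (y) mm, top face 36 mm above the table (board 18 mm thick on two 18 mm battens). Three holes 51 x 23 mm, long along its x, at x = -85, 0 and 85 mm; the legs stand in them on their flanges, their x along the rack's x within 5 degrees. Origin: centre of the underside.
- stool: Upturned oak footstool, fixed on the stand, seat 240 (x) x 320 (y) x 30 mm. Origin: centre of the face on the slope; z out of the slope, 30 degrees from vertical, leaning to the stand's low edge (robot's side); x up the slope, y level. Mounting plates 72 x 72 x 5 mm on it at x = +-75, y = +-115 mm; three carry oak legs 130 mm high along z, wide faces along x.
- socket (a point): Centre of the bare mounting plate's top face (stool x = 75, y = 115, z = 35 mm); axes as the stool's. The 5 mm plate has a slot 46 mm long (y), 18 mm wide (x), widened in the middle to 26 mm (x) over 16 mm (y) for the boss. Locked: leg's z along this z, leg's x along this x, across the slot.
- pocket (a point): Centre of the floor of the pocket under the bare plate, 23 mm below the plate's top face; pocket 50 x 50 mm. With the flange on the plate the T-bar lies 1.5 mm below the plate's underside and the leg turns freely about its own axis, a quarter turn either way, with no stop or catch. A leg let go before it is turned tips over downhill.
- stand: Tilting assembly stand, fixed: felt-faced plywood board 310 x 370 mm sloping at 30 degrees, low edge on the robot's side, with a ledge at its low edge, and wooden feet. Origin: on the table below the middle of the board, x uphill.
- glue_bottle: Square white glue bottle, 60 x 60 x 183 mm with its nozzle, loose; origin at the centre of its underside.
- green_jar: Square green jar with a white lid, 70 x 70 x 117 mm, loose; origin at the centre of its underside.
- tape_measure: Yellow and black tape measure, 74 x 36 x 64 mm, loose; origin at the centre of its underside.
- hammer: Hammer, 300 mm, lying loose.
- screwdriver: Screwdriver, 200 mm, lying loose.
- offcut: Light wood block 130 x 70 x 45 mm, loose; origin at the centre of its underside.
Mind the look-alikes: they are no part of the job. What is shaped like the oak_leg but pink is not meant.

How it is judged:
On the way:
1. the T-head is through the slot and the flange is down on the plate, the leg not yet turned (z of oak_leg in the frame of socket between -0.004 and 0.006 m and x of oak_leg in the frame of socket between -0.008 and 0.008 m and y of oak_leg in the frame of socket between -0.008 and 0.008 m and angle between the z axis of oak_leg and the z axis of stool, either way round below 0.12 rad and angle between the x axis of oak_leg and the y axis of stool, either way round below 0.4 rad), for 0.05 s.
At the end, for the whole second after the job is handed in: The oak leg is let go and at rest: flange within 3 mm of the bare plate and within 6 mm of its centre, turned across the slot within 11 degrees, square to the seat within 7 degrees; the walnut and black legs are within 20 mm of their places in the rack (z of oak_leg in the frame of socket between -0.004 and 0.003 m and x of oak_leg in the frame of socket between -0.006 and 0.006 m and y of oak_leg in the frame of socket between -0.006 and 0.006 m and angle between the z axis of oak_leg and the z axis of stool, either way round below 0.12 rad and angle between the x axis of oak_leg and the x axis of stool, either way round below 0.2 rad and linear speed of oak_leg below 0.01 m/s and angular speed of oak_leg below 0.1 rad/s and distance of each of walnut_leg, black_leg from where it was at the start of the episode below 0.02 m); the robot touches nothing.
It fails at once if the walnut or the black leg is pulled out or knocked over (distance of any of walnut_leg, black_leg from where it was at the start of the episode above 0.03 m or angle between any of walnut_leg, black_leg's own z axis and vertical above 0.4 rad).
It fails at once if another thing on the bench is knocked away by more than 40 mm (distance of any of glue_bottle, green_jar, tape_measure, hammer, screwdriver, offcut from where it was at the start of the episode above 0.04 m).
It also fails if it takes over 42 s, if anything falls off the work surface, if the arm or the gripper's body presses on something with over 40 N, if the wrist force passes 120 N, or if a joint passes its speed limit or range.

## Working session

There is one attempt and no reset: what is moved stays moved. The work goes in short steps, Python scripts to look and compute and a tool call to move; the robot and the scene stay as the last step left them, time stands still between calls to the robot, and variables do not carry over. Pictures are saved under pics/ and viewed, at most 10 in all, crops included, and the job is handed in when it is done.

Besides the shell and the picture viewer there is one more tool, called after "Request:" as name([rows], argument=value, ...), one row to a line, values as JSON. apply_moves: Moves the arm, as the interface text tells. Its arguments: {"type":"object","properties":{"increments":{"type":"array"},"jaw":{"type":"number"},"force":{"type":"number"}},"required":["increments"]}

```bash
mkdir -p pics; ls; python3 - <<'E'
from station import get_obs,camera
import cv2,numpy as np
o=get_obs();print(o)
for n in("scene","top"):
    c=camera(n);cv2.imwrite(f"pics/{n}0.png",cv2.resize(c["pixels"][:,:,::-1],(784,588),interpolation=cv2.INTER_CUBIC))
    np.savez(f"{n}.npz",K=c["camera_matrix"],R=c["R"],t=c["t"]);print(n,c["camera_matrix"].tolist(),(-np.array(c["R"]).T@np.array(c["t"])).tolist())
E
```

```text
pics
{'time_s': 0.0, 'qpos': array([ 1.27841273e+00,  3.00452352e-01,  1.52157165e+00,  1.26910584e-05,
        1.32069016e+00, -6.65620909e-02]), 'joint_vel': array([-4.46622658e-04, -1.77786266e-04,  1.59522711e-03, -1.37552963e-03,
        9.32410394e-05, -1.77195893e-04]), 'tau': array([ 9.79449615e-04, -5.31799829e+01, -3.52746570e+01,  7.09049148e-02,
        2.43029022e-02, -6.33859395e-05]), 'ee_pos': array([0.12312096, 0.53600805, 0.40410048]), 'eef_rot': array([-3.14047445e+00, -8.68600823e-05,  2.91576795e+00]), 'force': array([-0.07500778, -0.22712656, -0.21274783]), 'moment': array([-0.00024283,  0.02469956,  0.01211576]), 'grip_force': 0.0, 'grip_width': 0.09426034607033687}
scene [[463.48306676902337, 0.0, 283.94807176347473], [0.0, 463.48306676902337, 205.9456577431923], [0.0, 0.0, 1.0]] [1.2758497047130613, -0.04444494460214832, 1.35463211727688]
top [[487.85552077934864, 0.0, 286.91742015820336], [0.0, 487.85552077934864, 210.44317166211295], [0.0, 0.0, 1.0]] [0.33871372199147654, -0.013906724703000755, 1.6666837033286277]
```

View pics/scene0.png

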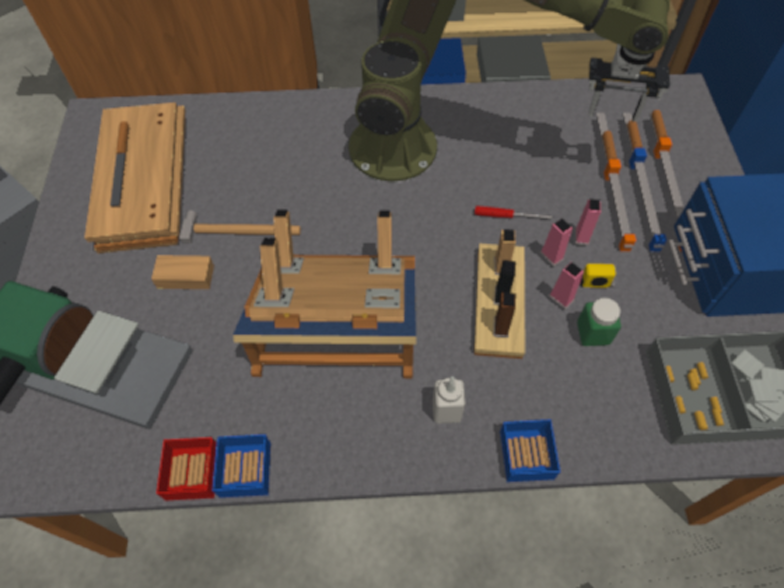

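View pics/top0.png

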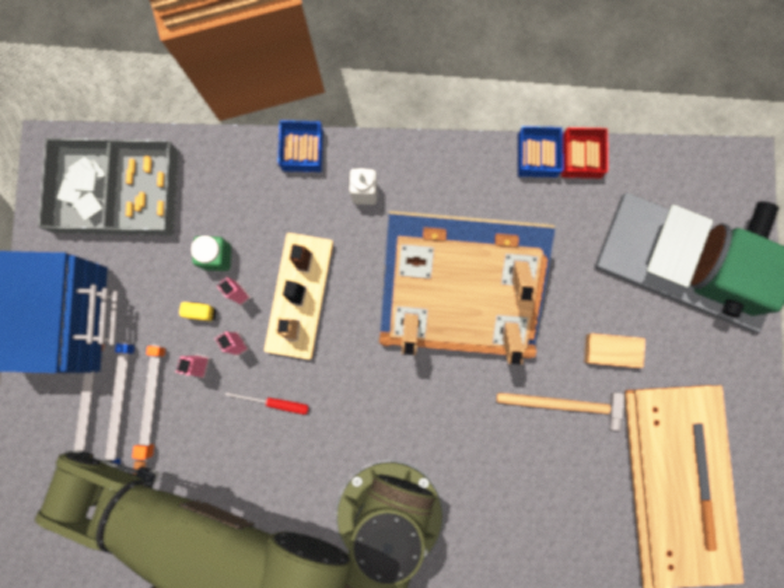

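The scene view shows the rack with legs at (507,243) light oak, (507,275) black and (507,308) walnut. There are pink look-alikes at (558,240), (588,220) and (567,285), and the three fitted stool legs. In the top view the oak leg is at (288,328) and the bare plate at (416,261). I choose the light oak one nearest the robot and check it in a close crop.

```bash
python3 - <<'E'
from station import camera
import cv2,numpy as np
# crops (x0,y0) in 560x420, 66x50 px at 6x -> 396x300
s=camera("scene")["pixels"][:,:,::-1];t=camera("top")["pixels"][:,:,::-1]
def crop(im,x,y):
    a=cv2.resize(im[y:y+60,x:x+80],(400,300),interpolation=cv2.INTER_CUBIC)
    for i in range(0,80,10):cv2.putText(a,str(x+i),(i*5,8),0,.3,(0,0,255));cv2.line(a,(i*5,10),(i*5,14),(0,0,255))
    for i in range(0,60,10):cv2.putText(a,str(y+i),(0,i*5+4),0,.3,(255,0,0));cv2.line(a,(20,i*5),(24,i*5),(255,0,0))
    return a
cv2.imwrite("pics/c1.png",np.vstack([np.hstack([crop(s,330,155),crop(s,235,180)]),np.hstack([crop(t,170,205),crop(t,265,160)])]))
E
```

```text
(no output)
```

View pics/c1.png

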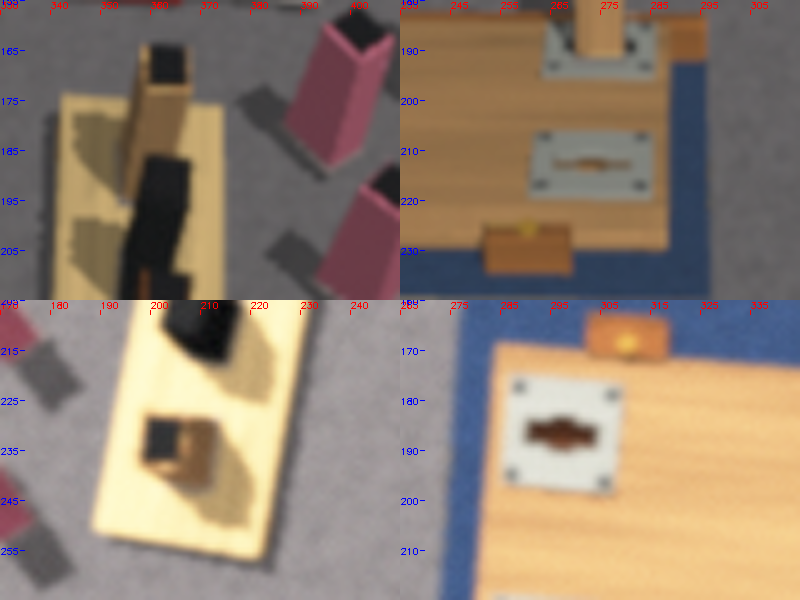

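The close crop confirms the light oak leg: its glide centre is at scene (364,168) and top (203,232). The bare plate centre is at scene (274,213) and top (297,187). Next I fit the poses.

```bash
cat > h.py <<'E'
import numpy as np
from scipy.optimize import least_squares
from scipy.spatial.transform import Rotation as Ro
C={n:dict(np.load(n+".npz")) for n in("scene","top")}
def proj(n,X):
    c=C[n];p=(c["R"]@np.atleast_2d(X).T).T+c["t"];p=p@c["K"].T;return p[:,:2]/p[:,2:]
def tri(obs): # {cam:(u,v)}
    r=least_squares(lambda X:np.concatenate([proj(n,X)[0]-p for n,p in obs.items()]),[.5,0,.1]);return r.x,r.fun
def stoolR(yaw): return (Ro.from_euler('z',yaw)*Ro.from_euler('y',-np.pi/6)).as_matrix()
def plan(pos,R): # from measured/commanded pose to target: shift in tool axes (units of 30mm), then rotvec (units of 5 deg)
    from station import get_obs
    o=get_obs();R0=Ro.from_euler('xyz',o["eef_rot"]).as_matrix()
    return R0.T@(np.array(pos)-o["ee_pos"])/.03, Ro.from_matrix(R0.T@R).as_rotvec(degrees=True)/5
E
python3 - <<'E'
from h import *
f=lambda p,x,y,s=5:((p[0]+.5)/s-.5+x,(p[1]+.5)/s-.5+y)
g=lambda p:((p[0]+.5)/1.4-.5,(p[1]+.5)/1.4-.5)
print("foot",tri({"scene":f((169,67),330,155),"top":f((164,137),170,205)}))
print("socket",tri({"scene":f((194,163),235,180),"top":f((162,134),265,160)}))
pts=[];a=.036
ob=[]
for (sx,sy),p in zip([(1,1),(1,-1),(-1,-1),(-1,1)],[(110,77),(222,80),(212,192),(103,187)]): ob.append(("top",(.075+sx*a,.115+sy*a,.035),f(p,265,160)))
for (sx,sy),p in zip([(-1,-1),(-1,1),(1,1),(1,-1)],[(140,130),(252,130),(257,198),(130,195)]): ob.append(("scene",(.075+sx*a,.115+sy*a,.035),f(p,235,180)))
for (x,y),pt,ps in [((.075,-.115),(525,294),(269,242)),((-.075,.115),(410,348),(385,214)),((-.075,-.115),(516,355),(282,214))]:
    ob+=[("top",(x,y,.165),g(pt)),("scene",(x,y,.165),g(ps))]
def res(v):
    R=stoolR(v[3]);return np.concatenate([proj(n,R@np.array(q)+v[:3])[0]-p for n,q,p in ob])
r=least_squares(res,[.5,-.1,.1,0],loss="soft_l1");print("stool",r.x,np.round(res(r.x),1))
R=stoolR(r.x[3]);print("socket fit",R@[.075,.115,.035]+r.x[:3])
# rack
def rr(v,pr=0):
    c,s=np.cos(v[2]),np.sin(v[2]);o=[]
    for (x,y),p in zip([(1,1),(1,-1),(-1,-1),(-1,1)],[(288,233),(334,240),(313,358),(265,353)]):
        x*=.145;y*=.055;o.append(proj("top",[v[0]+c*x-s*y,v[1]+s*x+c*y,.036])[0]-g(p))
    return np.concatenate(o)
r=least_squares(rr,[.45,.15,-.2]);v=r.x;print("rack",v,np.round(r.fun,1),"hole-:",v[0]-.085*np.cos(v[2]),v[1]-.085*np.sin(v[2]))
E
```

```text
foot (array([0.4328399 , 0.24474413, 0.15899251]), array([-0.41546306,  0.02498684, -0.40406442, -0.0539442 ]))
socket (array([ 0.58129004, -0.04532473,  0.16356151]), array([-0.21309158,  0.00336173, -0.22316805, -0.01064378]))
stool [ 0.52709638 -0.15671425  0.09362298 -0.0569749 ] [-0.8 -0.2  0.1  1.   0.   0.1 -1.  -0.7 -0.7  1.   0.6  1.  -0.5 -0.6
  0.2  0.   0.6 -0.9  0.  -0.  -0.9  0.2 -0.7 -0.2 -0.1  1.3 -0.7 -0.3]
socket fit [ 0.58101986 -0.04460296  0.16143387]
rack [ 0.51227208  0.22778058 -0.13842043] [ 0.2  0.1 -0.7  0.2 -0.6  0.7  1.1 -1. ] hole-: 0.42808508956658864 0.23950878062517256
```

Request:
apply_moves([
  {"tx": -1, "ty": -0.6},
  {"tx": -1, "ty": -0.6},
  {"tx": -1, "ty": -0.6},
  {"tx": -1, "ty": -0.6},
  {"tx": -1, "ty": -0.6},
  {"tx": -1, "ty": -0.6},
  {"tx": -1, "ty": -0.6},
  {"tx": -1, "ty": -0.6},
  {"tx": -1, "ty": -0.6},
  {"tx": -1, "ty": -0.6},
  {"tx": -1, "ty": -0.6},
  {"tx": -1, "ty": -0.6, "az": -1},
], jaw=0)

```text
schema error: expected keys tx, ty, tz, ax, ay, az
```

Request:
apply_moves([
  {"tx": -0.2},
  {},
  {},
])

```text
schema error: expected keys tx, ty, tz, ax, ay, az
```

```bash
cat >> h.py <<'E'
def crop(n,x,y,w=80,h=60,s=5):
    from station import camera
    import cv2
    im=camera(n)["pixels"][:,:,::-1]
    a=cv2.resize(im[y:y+h,x:x+w],(w*s,h*s),interpolation=cv2.INTER_CUBIC)
    for i in range(0,w,10):cv2.putText(a,str(x+i),(i*s,8),0,.3,(0,0,255))
    for i in range(0,h,10):cv2.putText(a,str(y+i),(0,i*s+4),0,.3,(255,0,0))
    return a
E
python3 - <<'E'
from h import *
import cv2
from station import get_obs
o=get_obs();print(o["ee_pos"],o["eef_rot"],o["qpos"])
print(plan([.431,.2425,.40],Ro.from_euler('xyz',[np.pi,0,3.003]).as_matrix()))
cv2.imwrite("pics/c2.png",np.hstack([crop("scene",315,120,80,110),crop("top",160,180,80,110)]))
E
```

```text
[0.12313095 0.53603493 0.40428328] [-3.14087277e+00 -4.70618023e-05  2.91580574e+00] [ 1.27841114e+00  3.00307574e-01  1.52132746e+00 -9.80467159e-07
  1.32067904e+00 -6.65980444e-02]
(array([-12.19232143,  -7.23858961,   0.14741314]), array([-8.22049467e-03, -8.98589675e-04, -9.99172368e-01]))
```

View pics/c2.png

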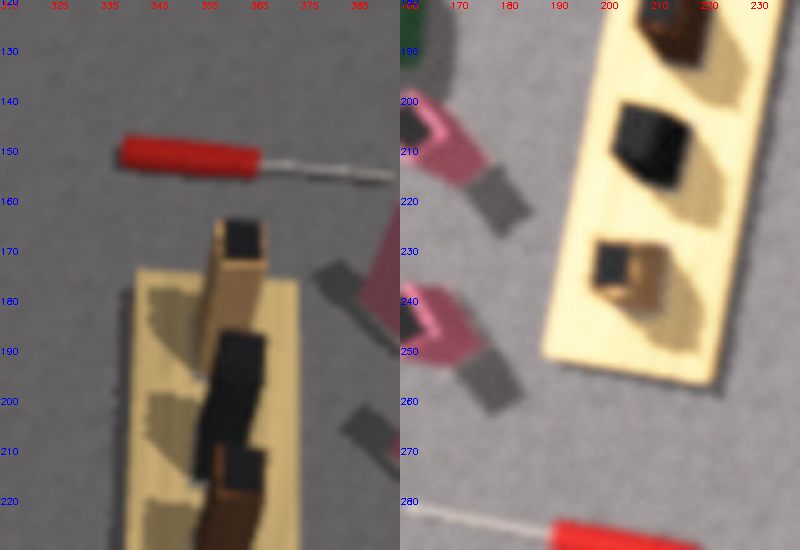

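The moves were refused because every row needs all six keys. The crop shows the arm not yet at the leg, with the oak foot at scene (363,168) and top (203,233) as before.

Request:
apply_moves([
  {"tx": -1, "ty": -0.6, "tz": 0, "ax": 0, "ay": 0, "az": 0},
  {"tx": -1, "ty": -0.6, "tz": 0, "ax": 0, "ay": 0, "az": 0},
  {"tx": -1, "ty": -0.6, "tz": 0, "ax": 0, "ay": 0, "az": 0},
  {"tx": -1, "ty": -0.6, "tz": 0, "ax": 0, "ay": 0, "az": 0},
  {"tx": -1, "ty": -0.6, "tz": 0, "ax": 0, "ay": 0, "az": 0},
  {"tx": -1, "ty": -0.6, "tz": 0, "ax": 0, "ay": 0, "az": 0},
  {"tx": -1, "ty": -0.6, "tz": 0, "ax": 0, "ay": 0, "az": 0},
  {"tx": -1, "ty": -0.6, "tz": 0, "ax": 0, "ay": 0, "az": 0},
  {"tx": -1, "ty": -0.6, "tz": 0, "ax": 0, "ay": 0, "az": 0},
  {"tx": -1, "ty": -0.6, "tz": 0, "ax": 0, "ay": 0, "az": 0},
  {"tx": -1, "ty": -0.6, "tz": 0, "ax": 0, "ay": 0, "az": 0},
  {"tx": -1, "ty": -0.6, "tz": 0, "ax": 0, "ay": 0, "az": -1},
], jaw=0)

```text
time_s: 1.8
ee_pos: [0.4264, 0.244, 0.4047]
eef_rot: [3.142, 0.0, 3.005]
force: [0.1, -0.1, -0.4]
grip_width: 0.094
grip_force: 0.0
```

Request:
apply_moves([
  {"tx": -0.2, "ty": 0, "tz": 0, "ax": 0, "ay": 0, "az": 0},
  {"tx": 0, "ty": 0, "tz": 0, "ax": 0, "ay": 0, "az": 0},
  {"tx": 0, "ty": 0, "tz": 0, "ax": 0, "ay": 0, "az": 0},
])

```text
time_s: 2.17
ee_pos: [0.431, 0.2447, 0.4046]
eef_rot: [3.142, -0.0, 3.003]
force: [-0.4, 0.6, 0.3]
grip_width: 0.0941
grip_force: 0.0
```

```bash
python3 - <<'E'
from h import *
import cv2
from station import get_obs
o=get_obs();print(o["time_s"],o["ee_pos"],o["eef_rot"],o["qpos"])
print(plan([.431,.2425,.40],Ro.from_euler('xyz',[np.pi,0,3.003]).as_matrix()))
cv2.imwrite("pics/c3.png",np.hstack([crop("scene",315,120,80,110),crop("top",160,180,80,110)]))
E
```

```text
2.175 [0.43101158 0.24472363 0.40463784] [ 3.14153589e+00 -1.53020761e-04  3.00335079e+00] [ 4.42468191e-01  1.78624938e-01  1.67121966e+00  1.36690399e-04
  1.29184485e+00 -9.90123908e-01]
(array([-0.00985531, -0.07347593,  0.15458887]), array([ 0.00065013, -0.0017536 ,  0.00401967]))
```

View pics/c3.png

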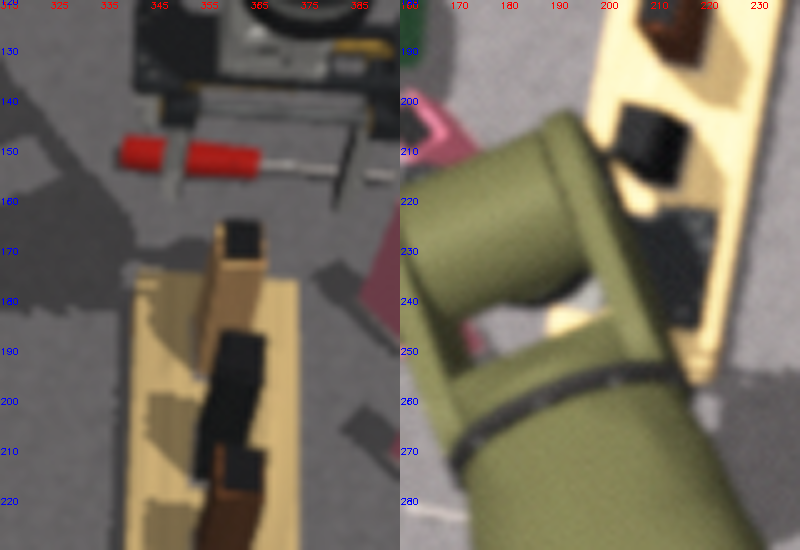

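The fingers straddle the oak leg: tips at scene (349,160) and (381,162), foot at (364,168). Descending and gripping.

Request:
apply_moves([
  {"tx": 0, "ty": 0, "tz": 0.7, "ax": 0, "ay": 0, "az": 0},
  {"tx": 0, "ty": 0, "tz": 0.7, "ax": 0, "ay": 0, "az": 0},
  {"tx": 0, "ty": 0, "tz": 0.7, "ax": 0, "ay": 0, "az": 0},
  {"tx": 0, "ty": 0, "tz": 0.7, "ax": 0, "ay": 0, "az": 0},
  {"tx": 0, "ty": 0, "tz": 0.5, "ax": 0, "ay": 0, "az": 0},
  {"tx": 0, "ty": 0, "tz": 0, "ax": 0, "ay": 0, "az": 0},
])

```text
time_s: 3.02
ee_pos: [0.4314, 0.2443, 0.305]
eef_rot: [-3.141, -0.001, 3.003]
force: [-0.1, -0.4, 0.7]
grip_width: 0.094
grip_force: 0.0
```

Request:
apply_moves([
  {"tx": 0, "ty": 0, "tz": 0, "ax": 0, "ay": 0, "az": 0},
  {"tx": 0, "ty": 0, "tz": 0, "ax": 0, "ay": 0, "az": 0},
  {"tx": 0, "ty": 0, "tz": 0, "ax": 0, "ay": 0, "az": 0},
  {"tx": 0, "ty": 0, "tz": 0, "ax": 0, "ay": 0, "az": 0},
  {"tx": 0, "ty": 0, "tz": 0, "ax": 0, "ay": 0, "az": 0},
  {"tx": 0, "ty": 0, "tz": 0, "ax": 0, "ay": 0, "az": 0},
], jaw=1, force=45)

```text
time_s: 3.78
ee_pos: [0.4316, 0.2441, 0.3057]
eef_rot: [3.142, 0.0, 3.003]
force: [0.8, -0.7, 0.0]
grip_width: 0.0374
grip_force: 0.0
```

Request:
apply_moves([
  {"tx": 0, "ty": 0, "tz": 0, "ax": 0, "ay": 0, "az": 0},
  {"tx": 0, "ty": 0, "tz": 0, "ax": 0, "ay": 0, "az": 0},
  {"tx": 0, "ty": 0, "tz": 0, "ax": 0, "ay": 0, "az": 0},
  {"tx": 0, "ty": 0, "tz": 0, "ax": 0, "ay": 0, "az": 0},
])

```text
time_s: 4.28
ee_pos: [0.4316, 0.2441, 0.3056]
eef_rot: [-3.141, -0.0, 3.003]
force: [-0.3, 0.1, 0.2]
grip_width: 0.0302
grip_force: 44.4
```

```bash
python3 - <<'E'
from h import *
from station import get_obs
o=get_obs();print(o["ee_pos"],o["eef_rot"],o["grip_width"],o["grip_force"])
s=np.array([.581,-.045,.1625]);Rs=stoolR(-.057)
R=np.c_[Rs[:,1],Rs[:,0],-Rs[:,2]];print(np.linalg.det(R))
P=s+Rs[:,2]*(.06+.27)
print("hover",P,plan(P,R)[1])
R0=Ro.from_euler('xyz',o["eef_rot"]).as_matrix()
p1=np.array(o["ee_pos"])+[0,0,.21]
print("after lift+turn: shift",R.T@(P-p1)/.03)
E
```

```text
[0.4315701  0.24407368 0.30559916] [-3.14149169e+00 -1.04891017e-04  3.00305684e+00] 0.030216137906827166 44.44535493850708
1.0000000000000004
hover [ 0.41626797 -0.03560009  0.44828838] [-4.84062962 -4.45966547 16.64327037]
after lift+turn: shift [-9.33637725 -1.1029239   1.95401979]
```

Gripped at 30.2 mm, which matches the leg's thickness. Lifting.

Request:
apply_moves([
  {"tx": 0, "ty": 0, "tz": -0.5, "ax": 0, "ay": 0, "az": 0},
  {"tx": 0, "ty": 0, "tz": -0.5, "ax": 0, "ay": 0, "az": 0},
  {"tx": 0, "ty": 0, "tz": -1, "ax": 0, "ay": 0, "az": 0},
  {"tx": 0, "ty": 0, "tz": -1, "ax": 0, "ay": 0, "az": 0},
  {"tx": 0, "ty": 0, "tz": -1, "ax": 0, "ay": 0, "az": 0},
  {"tx": 0, "ty": 0, "tz": -1, "ax": 0, "ay": 0, "az": 0},
  {"tx": 0, "ty": 0, "tz": -1, "ax": 0, "ay": 0, "az": 0},
  {"tx": 0, "ty": 0, "tz": -1, "ax": 0, "ay": 0, "az": 0},
])

```text
time_s: 5.28
ee_pos: [0.4311, 0.2439, 0.5178]
eef_rot: [3.141, 0.001, 3.003]
force: [-0.8, 0.0, -2.6]
grip_width: 0.0299
grip_force: 44.4
```

Request:
apply_moves([
  {"tx": 0, "ty": 0, "tz": 0, "ax": -0.27, "ay": -0.25, "az": 0.92},
  {"tx": 0, "ty": 0, "tz": 0, "ax": -0.27, "ay": -0.25, "az": 0.92},
  {"tx": 0, "ty": 0, "tz": 0, "ax": -0.27, "ay": -0.25, "az": 0.92},
  {"tx": 0, "ty": 0, "tz": 0, "ax": -0.27, "ay": -0.25, "az": 0.92},
  {"tx": 0, "ty": 0, "tz": 0, "ax": -0.27, "ay": -0.25, "az": 0.92},
  {"tx": 0, "ty": 0, "tz": 0, "ax": -0.27, "ay": -0.25, "az": 0.92},
  {"tx": 0, "ty": 0, "tz": 0, "ax": -0.27, "ay": -0.25, "az": 0.92},
  {"tx": 0, "ty": 0, "tz": 0, "ax": -0.27, "ay": -0.25, "az": 0.92},
  {"tx": 0, "ty": 0, "tz": 0, "ax": -0.27, "ay": -0.25, "az": 0.92},
  {"tx": 0, "ty": 0, "tz": 0, "ax": -0.27, "ay": -0.25, "az": 0.92},
  {"tx": 0, "ty": 0, "tz": 0, "ax": -0.27, "ay": -0.25, "az": 0.92},
  {"tx": 0, "ty": 0, "tz": 0, "ax": -0.27, "ay": -0.25, "az": 0.92},
])

```text
time_s: 6.78
ee_pos: [0.4312, 0.2439, 0.5168]
eef_rot: [2.781, 0.093, 2.008]
force: [-0.7, -0.4, -2.2]
grip_width: 0.0299
grip_force: 44.4
```

Request:
apply_moves([
  {"tx": 0, "ty": 0, "tz": 0, "ax": -0.27, "ay": -0.25, "az": 0.92},
  {"tx": 0, "ty": 0, "tz": 0, "ax": -0.27, "ay": -0.25, "az": 0.92},
  {"tx": 0, "ty": 0, "tz": 0, "ax": -0.27, "ay": -0.25, "az": 0.92},
  {"tx": 0, "ty": 0, "tz": 0, "ax": -0.27, "ay": -0.25, "az": 0.92},
  {"tx": 0, "ty": 0, "tz": 0, "ax": -0.27, "ay": -0.25, "az": 0.92},
  {"tx": 0, "ty": 0, "tz": 0, "ax": -0.27, "ay": -0.25, "az": 0.92},
  {"tx": 0, "ty": 0, "tz": 0, "ax": 0, "ay": 0, "az": 0},
  {"tx": 0, "ty": 0, "tz": 0, "ax": 0, "ay": 0, "az": 0},
])

```text
time_s: 7.78
ee_pos: [0.4314, 0.244, 0.5161]
eef_rot: [2.614, 0.003, 1.522]
force: [0.6, 0.3, -1.9]
grip_width: 0.0301
grip_force: 44.4
```

```bash
python3 - <<'E'
from h import *
from station import get_obs
o=get_obs();print(o["ee_pos"],o["qpos"],o["grip_width"],o["grip_force"])
s=np.array([.581,-.045,.1625]);Rs=stoolR(-.057)
R=np.c_[Rs[:,1],Rs[:,0],-Rs[:,2]]
print(plan(s+Rs[:,2]*.33,R))
E
```

```text
[0.43138768 0.24402007 0.51613479] [ 0.47774818  0.04711938  1.58232806 -0.29608816  1.06622977  0.61111776] 0.030101945924289882 44.44367051124573
(array([-9.32702293, -1.19095039,  1.95750123]), array([ 0.04198312, -0.01321002,  0.09465   ]))
```

Request:
apply_moves([
  {"tx": -1, "ty": 0, "tz": 0, "ax": 0, "ay": 0, "az": 0},
  {"tx": -1, "ty": 0, "tz": 0, "ax": 0, "ay": 0, "az": 0},
  {"tx": -1, "ty": 0, "tz": 0, "ax": 0, "ay": 0, "az": 0},
  {"tx": -1, "ty": -0.2, "tz": 0, "ax": 0, "ay": 0, "az": 0},
  {"tx": -1, "ty": -0.2, "tz": 0, "ax": 0, "ay": 0, "az": 0},
  {"tx": -1, "ty": -0.2, "tz": 0.2, "ax": 0, "ay": 0, "az": 0},
  {"tx": -1, "ty": -0.2, "tz": 0.3, "ax": 0, "ay": 0, "az": 0},
  {"tx": -1, "ty": -0.2, "tz": 0.4, "ax": 0, "ay": 0, "az": 0},
  {"tx": -1, "ty": -0.2, "tz": 0.5, "ax": 0, "ay": 0, "az": 0},
  {"tx": -0.33, "ty": 0, "tz": 0.55, "ax": 0.04, "ay": 0, "az": 0.1},
  {"tx": 0, "ty": 0, "tz": 0, "ax": 0, "ay": 0, "az": 0},
  {"tx": 0, "ty": 0, "tz": 0, "ax": 0, "ay": 0, "az": 0},
])

```text
time_s: 9.28
ee_pos: [0.4159, -0.0349, 0.4482]
eef_rot: [2.617, -0.001, 1.513]
force: [0.7, -0.7, -1.6]
grip_width: 0.0299
grip_force: 44.4
```

```bash
python3 - <<'E'
from h import *
import cv2
from station import get_obs
o=get_obs();print(o["time_s"],o["ee_pos"],o["qpos"],o["grip_width"])
s=np.array([.581,-.045,.1625]);Rs=stoolR(-.057)
R=np.c_[Rs[:,1],Rs[:,0],-Rs[:,2]]
print(plan(s+Rs[:,2]*.33,R))
R0=Ro.from_euler('xyz',o["eef_rot"]).as_matrix()
for n in C:
    print(n,"flange corners",np.round(proj(n,[o["ee_pos"]+R0@[a*.026,b*.017,.27] for a,b in((1,1),(1,-1),(-1,-1),(-1,1))]),1).tolist(),"head",proj(n,o["ee_pos"]+R0@[0,0,.2845]).round(1))
cv2.imwrite("pics/c4.png",np.hstack([crop("scene",225,140,66,80,6),crop("top",260,140,66,80,6)]))
E
```

```text
9.275 [ 0.41586637 -0.03488154  0.44823677] [-0.18245242 -0.11716979  1.89593451  0.08540079  0.84387756 -0.16452936] 0.029944493285082373
(array([-0.02314227,  0.01363646,  0.00585866]), array([ 0.00799084, -0.01269461, -0.01207407]))
scene flange corners [[282.2, 197.1], [282.4, 191.7], [264.7, 191.7], [264.2, 197.1]] head [[273.4 198.7]]
top flange corners [[287.8, 187.7], [286.9, 198.2], [304.1, 199.6], [305.1, 189.1]] head [[296.1 191.9]]
```

View pics/c4.png

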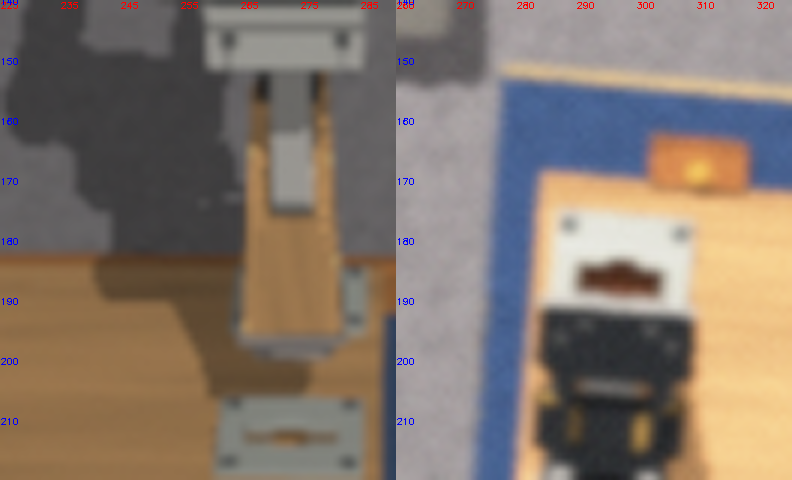

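The leg hangs square. Its flange edge is at scene x 264–282, y 197, as predicted from the hand pose. The slot centre shows at scene (273.1,212.6) and top (297.0,186.3).

```bash
python3 - <<'E'
from h import *
print(proj("scene",[.581,-.045,.1625]),proj("top",[.581,-.045,.1625]),tri({"scene":(273.1,212.6),"top":(297.0,186.3)}))
for d in np.eye(3)*.003: print(proj("scene",[.581,-.045,.1625]+d)-proj("scene",[.581,-.045,.1625]),proj("top",[.581,-.045,.1625]+d)-proj("top",[.581,-.045,.1625]))
E
```

```text
[[273.30069063 212.29352451]] [[296.66268351 186.53300126]] (array([ 0.58181873, -0.0458324 ,  0.16216476]), array([-0.06483137,  0.00101786, -0.06791718, -0.00322933]))
[[0.04119377 0.87097198]] [[ 0.01928461 -0.95028168]]
[[ 1.0071177  -0.04816938]] [[-0.96148636 -0.02177514]]
[[-0.02449808 -0.50801436]] [[ 0.02302707 -0.15294934]]
```

Request:
apply_moves([
  {"tx": -0.04, "ty": 0.03, "tz": 0.5, "ax": 0, "ay": 0, "az": 0},
  {"tx": 0, "ty": 0, "tz": 0.5, "ax": 0, "ay": 0, "az": 0},
  {"tx": 0, "ty": 0, "tz": 0.3, "ax": 0, "ay": 0, "az": 0},
  {"tx": 0, "ty": 0, "tz": 0, "ax": 0, "ay": 0, "az": 0},
  {"tx": 0, "ty": 0, "tz": 0.1, "ax": 0, "ay": 0, "az": 0},
  {"tx": 0, "ty": 0, "tz": 0.1, "ax": 0, "ay": 0, "az": 0},
  {"tx": 0, "ty": 0, "tz": 0.1, "ax": 0, "ay": 0, "az": 0},
  {"tx": 0, "ty": 0, "tz": 0, "ax": 0, "ay": 0, "az": 0},
])

```text
time_s: 10.38
ee_pos: [0.4406, -0.0382, 0.407]
eef_rot: [2.616, -0.001, 1.512]
force: [5.0, -1.1, -1.3]
grip_width: 0.03
grip_force: 44.4
```

```bash
cat > st.py <<'E'
from h import *
from station import get_obs
o=get_obs();s=np.array([.5815,-.0455,.1622]);Rs=stoolR(-.057)
R0=Ro.from_euler('xyz',o["eef_rot"]).as_matrix()
print("flange in socket mm",1000*Rs.T@(o["ee_pos"]+R0@[0,0,.27]-s),"force tool",R0.T@o["force"],"moment tool",R0.T@o["moment"])
E
python3 st.py
```

```text
flange in socket mm [ 0.81444606 -0.64745123 12.54197536] force tool [-0.78786134  3.69082176  3.63195227] moment tool [-0.8387037  -0.1777038   0.07620639]
```

Request:
apply_moves([
  {"tx": 0, "ty": 0.05, "tz": 0, "ax": 0, "ay": 0, "az": 0},
  {"tx": 0, "ty": 0, "tz": 0.08, "ax": 0, "ay": 0, "az": 0},
  {"tx": 0, "ty": 0, "tz": 0, "ax": 0, "ay": 0, "az": 0},
])

```text
time_s: 10.75
ee_pos: [0.4429, -0.0383, 0.405]
eef_rot: [2.618, -0.002, 1.512]
force: [0.8, -0.6, -1.8]
grip_width: 0.0302
grip_force: 44.4
```

```bash
python3 st.py
```

```text
flange in socket mm [ 1.14290249 -0.51536103  9.71669416] force tool [-0.54233697 -0.16369274  2.00950744] moment tool [ 0.26611945 -0.04961254 -0.03743116]
```

Free again, and the head is about 5 mm into the slot. Continuing down.

Request:
apply_moves([
  {"tx": 0, "ty": 0.02, "tz": 0.1, "ax": 0, "ay": 0, "az": 0},
  {"tx": 0, "ty": 0, "tz": 0.1, "ax": 0, "ay": 0, "az": 0},
  {"tx": 0, "ty": 0, "tz": 0.05, "ax": 0, "ay": 0, "az": 0},
  {"tx": 0, "ty": 0, "tz": 0, "ax": 0, "ay": 0, "az": 0},
])

```text
time_s: 11.25
ee_pos: [0.4462, -0.0383, 0.4014]
eef_rot: [2.618, -0.0, 1.514]
force: [-41.2, 3.9, 35.3]
grip_width: 0.0296
grip_force: 45.0
```

```bash
python3 st.py
```

```text
flange in socket mm [ 2.36884257 -0.47056648  4.93220753] force tool [  1.60597893 -18.15140668 -51.20827021] moment tool [ 4.50247491 -0.11120496 -0.45157524]
```

Request:
apply_moves([
  {"tx": 0, "ty": 0, "tz": -0.08, "ax": 0, "ay": 0, "az": 0},
  {"tx": 0, "ty": 0, "tz": 0, "ax": 0, "ay": 0, "az": 0},
])

```text
time_s: 11.5
ee_pos: [0.4459, -0.0384, 0.4015]
eef_rot: [2.617, -0.002, 1.512]
force: [-8.4, 2.0, 6.3]
grip_width: 0.0299
grip_force: 44.7
```

```bash
python3 st.py; python3 - <<'E'
from h import *
import cv2
cv2.imwrite("pics/c5.png",np.hstack([crop("scene",235,160,66,66,6),crop("top",265,150,66,66,6)]))
E
```

```text
flange in socket mm [ 2.22997213 -0.4714696   5.10694924] force tool [ 1.55726443 -4.223463   -9.70580504] moment tool [ 1.09962716 -0.00278404  0.03070728]
```

View pics/c5.png

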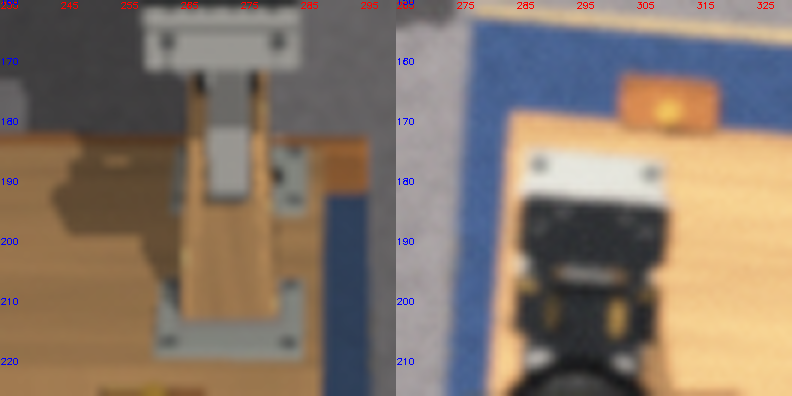

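```bash
python3 - <<'E'
from h import *
s=np.array([.5815,-.0455,.1622]);Rs=stoolR(-.057)
for z in(0,.005):
  for x in (0,.002): print(z,x,"wood bottom edge",proj("scene",[s+Rs@[x+.015,y,z+.004] for y in(-.024,.024)]).round(1).tolist())
print("plate edge",proj("scene",[s+Rs@[a*.036,b*.036,0] for a,b in((1,-1),(1,1),(-1,-1),(-1,1))]).round(1).tolist())
E
```

```text
0 0 wood bottom edge [[264.8, 213.8], [281.1, 213.9]]
0 0.002 wood bottom edge [[264.8, 214.2], [281.1, 214.2]]
0.005 0 wood bottom edge [[264.8, 212.4], [281.1, 212.4]]
0.005 0.002 wood bottom edge [[264.8, 212.7], [281.1, 212.7]]
plate edge [[260.4, 218.6], [285.2, 218.7], [261.6, 206.6], [285.3, 206.6]]
```

The wood's lower edge is at scene y 212.7, so the flange still looks about 4 mm above the plate. The boss is probably catching uphill. I'll lift a little and probe sideways.

Request:
apply_moves([
  {"tx": 0, "ty": 0, "tz": -0.08, "ax": 0, "ay": 0, "az": 0},
  {"tx": 0, "ty": -0.05, "tz": 0, "ax": 0, "ay": 0, "az": 0},
  {"tx": 0, "ty": 0, "tz": 0, "ax": 0, "ay": 0, "az": 0},
])

```text
time_s: 11.98
ee_pos: [0.4435, -0.0384, 0.4026]
eef_rot: [2.617, -0.001, 1.512]
force: [2.2, -0.6, -0.9]
grip_width: 0.0296
grip_force: 44.6
```

```bash
python3 st.py
```

```text
flange in socket mm [ 0.80647797 -0.61563248  7.24335599] force tool [-0.50871785  1.42365014  1.91766344] moment tool [-0.14213132 -0.05367657 -0.01542855]
```

Request:
apply_moves([
  {"tx": 0, "ty": -0.04, "tz": 0, "ax": 0, "ay": 0, "az": 0},
  {"tx": 0, "ty": 0, "tz": 0, "ax": 0, "ay": 0, "az": 0},
])

```text
time_s: 12.22
ee_pos: [0.4427, -0.0383, 0.4023]
eef_rot: [2.615, -0.001, 1.512]
force: [6.7, -0.4, -1.9]
grip_width: 0.0298
grip_force: 44.6
```

```bash
python3 st.py
```

```text
flange in socket mm [ 0.47684781 -0.60569503  7.46788614] force tool [0.01155703 4.86055325 5.01202616] moment tool [-1.21927296 -0.03193512  0.06569721]
```

The probe finds the downhill wall at x_est ≈ 0.9 mm. With ±3 mm of play that puts the slot centre near x_est 3.7. The rack foot also triangulated 7 mm too low, so the cameras read low and the contact at z_est ≈ 4.9 was the plate face. I'll centre and reseat.

Request:
apply_moves([
  {"tx": 0, "ty": 0.14, "tz": 0, "ax": 0, "ay": 0, "az": 0},
  {"tx": 0, "ty": 0, "tz": 0.05, "ax": 0, "ay": 0, "az": 0},
  {"tx": 0, "ty": 0, "tz": 0.05, "ax": 0, "ay": 0, "az": 0},
  {"tx": 0, "ty": 0, "tz": 0, "ax": 0, "ay": 0, "az": 0},
])

```text
time_s: 12.72
ee_pos: [0.4471, -0.0384, 0.4021]
eef_rot: [2.618, -0.001, 1.513]
force: [-15.1, 1.4, 12.5]
grip_width: 0.0298
grip_force: 44.7
```

```bash
python3 st.py
```

```text
flange in socket mm [ 3.36928314 -0.43140203  5.0549794 ] force tool [  0.49724503  -6.86925558 -18.35618451] moment tool [ 1.88757038 -0.02782076 -0.00842671]
```

Request:
apply_moves([
  {"tx": 0, "ty": 0, "tz": -0.01, "ax": 0, "ay": 0, "az": 0.5},
  {"tx": 0, "ty": 0, "tz": 0, "ax": 0, "ay": 0, "az": 0.5},
  {"tx": 0, "ty": 0, "tz": 0, "ax": 0, "ay": 0, "az": 0.5},
  {"tx": 0, "ty": 0, "tz": 0, "ax": 0, "ay": 0, "az": 0.5},
  {"tx": 0, "ty": 0, "tz": 0, "ax": 0, "ay": 0, "az": 0.5},
  {"tx": 0, "ty": 0, "tz": 0, "ax": 0, "ay": 0, "az": 0.5},
  {"tx": 0, "ty": 0, "tz": 0, "ax": 0, "ay": 0, "az": 0},
])

```text
time_s: 13.6
ee_pos: [0.4475, -0.0386, 0.4024]
eef_rot: [2.631, -0.131, 1.285]
force: [-1.4, -0.3, 5.6]
grip_width: 0.0302
grip_force: 44.7
```

```bash
python3 st.py
```

```text
flange in socket mm [ 4.53582232 -0.73937495  5.09704878] force tool [ 0.02986372  1.61937077 -5.53080244] moment tool [-0.30678541 -0.41544142 -0.06679805]
```

It turns freely: 15° with no torque. That would be impossible with the T-bar still in the slot. Continuing the quarter turn.

Request:
apply_moves([
  {"tx": 0, "ty": 0, "tz": 0, "ax": 0, "ay": 0, "az": 0.8},
  {"tx": 0, "ty": 0, "tz": 0, "ax": 0, "ay": 0, "az": 0.8},
  {"tx": 0, "ty": 0, "tz": 0, "ax": 0, "ay": 0, "az": 0.8},
  {"tx": 0, "ty": 0, "tz": 0, "ax": 0, "ay": 0, "az": 0.8},
  {"tx": 0, "ty": 0, "tz": 0, "ax": 0, "ay": 0, "az": 0.8},
  {"tx": 0, "ty": 0, "tz": 0, "ax": 0, "ay": 0, "az": 0.8},
  {"tx": 0, "ty": 0, "tz": 0, "ax": 0, "ay": 0, "az": 0.8},
  {"tx": 0, "ty": 0, "tz": 0, "ax": 0, "ay": 0, "az": 0.8},
  {"tx": 0, "ty": 0, "tz": 0, "ax": 0, "ay": 0, "az": 0.8},
  {"tx": 0, "ty": 0, "tz": 0, "ax": 0, "ay": 0, "az": 0.8},
])

```text
time_s: 14.85
ee_pos: [0.4475, -0.0388, 0.4024]
eef_rot: [2.821, -0.425, 0.621]
force: [-1.1, -3.1, 6.4]
grip_width: 0.0299
grip_force: 44.7
```

Request:
apply_moves([
  {"tx": 0, "ty": 0, "tz": 0, "ax": 0, "ay": 0, "az": 0.8},
  {"tx": 0, "ty": 0, "tz": 0, "ax": 0, "ay": 0, "az": 0.8},
  {"tx": 0, "ty": 0, "tz": 0, "ax": 0, "ay": 0, "az": 0.8},
  {"tx": 0, "ty": 0, "tz": 0, "ax": 0, "ay": 0, "az": 0.8},
  {"tx": 0, "ty": 0, "tz": 0, "ax": 0, "ay": 0, "az": 0.8},
  {"tx": 0, "ty": 0, "tz": 0, "ax": 0, "ay": 0, "az": 0.8},
  {"tx": 0, "ty": 0, "tz": 0, "ax": 0, "ay": 0, "az": 0.8},
  {"tx": 0, "ty": 0, "tz": 0, "ax": 0, "ay": 0, "az": 0.8},
  {"tx": 0, "ty": 0, "tz": 0, "ax": 0, "ay": 0, "az": 0.6},
  {"tx": 0, "ty": 0, "tz": 0, "ax": 0, "ay": 0, "az": 0},
  {"tx": 0, "ty": 0, "tz": 0, "ax": 0, "ay": 0, "az": 0},
])

```text
time_s: 16.23
ee_pos: [0.4474, -0.0388, 0.4024]
eef_rot: [3.142, -0.526, -0.058]
force: [-1.6, -2.6, 6.3]
grip_width: 0.0301
grip_force: 44.7
```

```bash
python3 st.py; python3 - <<'E'
from h import *
from station import get_obs
import cv2
o=get_obs();Rs=stoolR(-.057);R=np.c_[-Rs[:,0],Rs[:,1],-Rs[:,2]]
print(plan(o["ee_pos"],R),o["qpos"])
cv2.imwrite("pics/c6.png",np.hstack([crop("scene",235,150,66,76,6),crop("top",265,150,66,76,6)]))
E
```

```text
flange in socket mm [ 4.39767085 -1.06442527  5.12061274] force tool [ 1.87270759  2.64766501 -6.17212139] moment tool [-1.00409308 -0.13710068 -0.01694776]
(array([0., 0., 0.]), array([-3.72737360e-02, -6.54137512e-03,  3.59934620e+01])) [-1.77715089e-01  1.07287615e-03  1.89370078e+00  9.05677072e-02
  7.26314166e-01  1.39902975e+00]
```

View pics/c6.png

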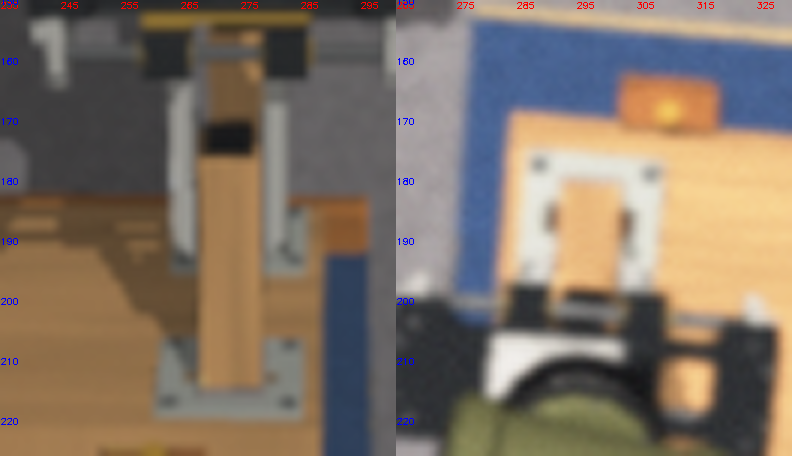

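The leg stands across the slot: slot ends show on both sides at top (291,187) and (303,187), wood centred at x 297 on a plate centred at 297.5. Releasing and backing off.

Request:
apply_moves([
  {"tx": 0, "ty": 0, "tz": 0, "ax": 0, "ay": 0, "az": 0},
  {"tx": 0, "ty": 0, "tz": 0, "ax": 0, "ay": 0, "az": 0},
  {"tx": 0, "ty": 0, "tz": 0, "ax": 0, "ay": 0, "az": 0},
  {"tx": 0, "ty": 0, "tz": 0, "ax": 0, "ay": 0, "az": 0},
  {"tx": 0, "ty": 0, "tz": 0, "ax": 0, "ay": 0, "az": 0},
  {"tx": 0, "ty": 0, "tz": 0, "ax": 0, "ay": 0, "az": 0},
], jaw=0.3)

```text
time_s: 17.08
ee_pos: [0.4474, -0.0385, 0.4017]
eef_rot: [-3.14, -0.524, -0.059]
force: [0.4, -0.0, -0.7]
grip_width: 0.0657
grip_force: 0.0
```

Request:
apply_moves([
  {"tx": 0, "ty": 0, "tz": -0.4, "ax": 0, "ay": 0, "az": 0},
  {"tx": 0, "ty": 0, "tz": -0.6, "ax": 0, "ay": 0, "az": 0},
  {"tx": 0, "ty": 0, "tz": -1, "ax": 0, "ay": 0, "az": 0},
  {"tx": 0, "ty": 0, "tz": -1, "ax": 0, "ay": 0, "az": 0},
  {"tx": 0, "ty": 0, "tz": -1, "ax": 0, "ay": 0, "az": 0},
  {"tx": 0, "ty": 0, "tz": -1, "ax": 0, "ay": 0, "az": 0},
  {"tx": 0, "ty": 0, "tz": 0, "ax": 0, "ay": 0, "az": 0},
  {"tx": 0, "ty": 0, "tz": 0, "ax": 0, "ay": 0, "az": 0},
])

```text
time_s: 18.08
ee_pos: [0.3725, -0.0344, 0.5309]
eef_rot: [-3.14, -0.523, -0.059]
force: [0.3, -0.0, -0.8]
grip_width: 0.0658
grip_force: 0.0
```

```bash
python3 - <<'E'
from h import *
import cv2
cv2.imwrite("pics/c7.png",np.hstack([crop("scene",235,130,66,96,6),crop("top",265,130,66,96,6)]))
E
```

```text
(no output)
```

View pics/c7.png

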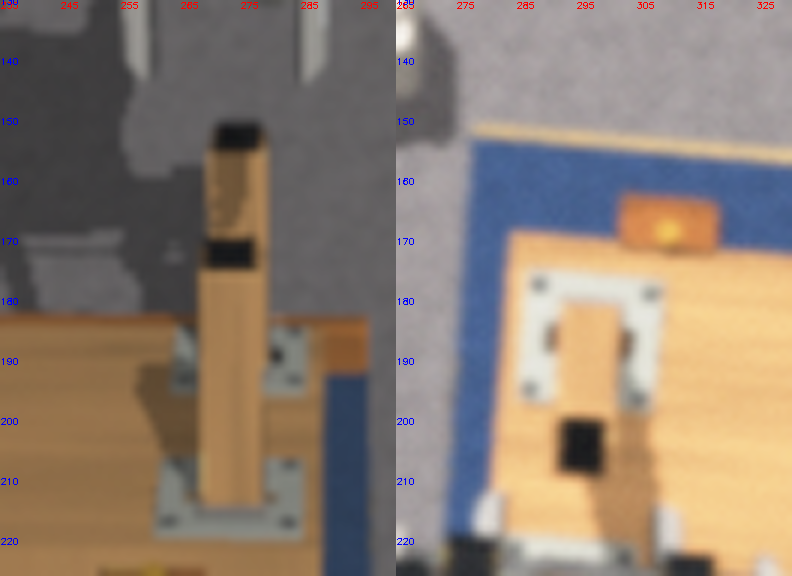

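The leg stands alone and square across the slot: foot at top (295,204), wood base centred on the plate, parallel to its neighbour. The gripper is clear.

```bash
python3 -c "
from station import hand_in;print(hand_in())"
```

```text
the job is handed in; nothing more can be done
None
```

The oak leg is locked in the bare plate, standing square across the slot by the last pictures, and released. I handed the job in at about 18 s; no verdict came back.

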